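# Snap a dust cap home under the plunger press

## Robot

A 6-joint arm with a two-finger parallel gripper is mounted at the origin on a cart in front of the work surface, level with it; the furniture and walls round the work are solid. World frame = base frame: x ahead of the robot, y to its left, z up, the work surface at z = 0. Lengths are in m, angles in rad, forces in N, time in s.
With the tool pointing down it reaches from about 0.275 to 0.975 m from the base axis. Payload 8.4 kg.
Tool frame: the origin (TCP) lies midway between the tips of the shut fingers; the grasp point (between the pads) lies pinch_z behind it (pinch_z is the distance from the TCP to the grasp point, in m); z points along the fingers, x is the direction in which the jaws open and shut, and the axes are right-handed (so a half turn about z gives the same grasp; the last joint's range is limited). The gripper opens to 92 mm and grips with 3 to 60 N. Pads are 20 mm wide; open, the fingers measure 128 mm over their backs; the gripper's body (75 mm by 189 mm) begins 69 mm behind the grasp point.
Start: joints at [1.183, 0.353, 1.633, -0, 1.155, -0.002], TCP at [0.235, 0.579, 0.215] pointing down, gripper open.
Joint ranges: [-2.63, 2.63], [-0.92, 2.1], [0.06, 2.66], [-1.3, 4.44], [0, 2.69], [-3.02, 3.02]. Speed limits (rad/s): [2.22, 2.22, 2.79, 3.14, 3.14, 3.14].

## Interface

Orientations are given as a unit quaternion [w, x, y, z].
In Python, from rig import get_obs, camera, camera_info, hand_in, pinch_z gives the robot as it stands. The module is installed in compiled form; this text tells all that it offers.
- The arm moves only by the tool carry_out, never from a script. Its argument "deltas" is text: rows parted by semicolons, each of 6 numbers parted by spaces: the shift along the tool's x, y, z in cm, then the turn, a rotation vector about the tool's x, y, z in rad. In form: tx ty tz rx ry rz; .... A call has 1 to 10 rows; each row shifts and turns the commanded pose from where the row before left it, along the tool's axes as they then stand; what a row does not reach is not made up. A row lasts 1/8 s, in which the tool goes at most 62.5 mm and 10.7 degrees, less where a joint would pass 70% of its speed; a pose out of reach is approached as far as the arm can. A call with a gripper value outside its range is refused whole. "grip" is the closure in counts, from 0 (fully open) to 255 (shut), set as the call begins (left out, the last holds). The fingers move at their own pace and stop on an object; the grip force is fixed at half the most. Time passes only in rows, so rows that do not move let the fingers close. It gives the time, the measured TCP pose, the force and the opening at its end, in the units of the state.
- get_obs(): the state, without advancing time (a new reading comes with each control period).
- camera(name): name is "side" or "top"; returns the picture (480x640x3 uint8, blue, green, red); there is no depth.
- camera_info(name): a dict with "fx", "fy", "cx", "cy" (pixels), "view" (4x4, takes a point from world to camera coordinates). Camera axes: x right, y up, looking along -z (the intrinsics and any distortion apply to the point x, -y, -z); pixel columns grow to the right and rows downward; lengths in m; the calibration is good to about 2 mm. A picture is of the moment at which its call begins. camera_info takes no time and is no camera call.
- hand_in(): hands the job in, once; it reports no verdict.
The state is a dict: "t": time; "qpos": joint angles; "dq": joint speeds; "effort": joint torques, N m; "position": TCP position; "ee_rot": TCP orientation; "contact_force": force on the tool from outside, world axes, zero at the start; "torque": the same for the moment, N m; "opening": opening from 0.0 (shut) to 1.0 (fully open).
Only numpy, scipy, OpenCV 4.12 (cv2) and the standard library are available. Lean on these libraries where they do the work, as an engineer would, in place of code of your own. Each camera call takes 0.05 s, during which the arm holds its last target.

## Task

Fit the orange dust cap to the turned housing: stand the cap nose-down in the housing's bore and let go of it, then take the pallet by its black handle and slide it across the plate, without lifting it, until the white mark on top of the cap sits under the tip of the blue press. Press the plunger's black knob down with the gripper until the cap clicks past its snap ring and its flange sits flush on the housing, and keep pressing: the program finishes while still holding the plunger firmly down on the cap. Only the press may snap the cap in, and the loose aluminium part and the parts tray nearby stay where they are.

Things in the scene. Friction and masses are not known exactly. Their poses are not given: they have to be found in the camera images.
- cap: orange plastic dust cap, 46 mm tall, 40 g, standing upright; origin at the centre of its flat nose (underside), z up; round, yaw does not matter. From below: nose 18 mm diameter, cone widening to a snap bead of 29 mm at 12 mm height, neck 22 mm, flange 48 mm diameter from 24 to 30 mm height, round grip boss 24 mm diameter from 30 to 46 mm height: grip it by the boss
- cap_seat (a point): centre of the underside of the cap's flange (24 mm above the nose), the face that must meet the housing's rim
- cap_mark (a point): white dot with a black centre, in the middle of the flat top of the cap's boss (46 mm above the nose)
- work: the work, loose on the plate, 0.7 kg: aluminium pallet 178 x 80 x 12 mm with a turned housing (57 mm diameter, bore upward) fixed at one end and an upright black handle at the other. Origin on the underside straight below the bore, z up, x from handle to housing; the pallet runs from x = -141 to +37 mm, 40 mm to either side. It starts with the handle towards the robot
- bore_mouth (a point): centre of the housing's bore at the level of its top rim, 48 mm above the plate. The bore is 32 mm wide, with a lead-in of 37 mm at the rim, 28 mm deep. A cap let go in it rests loose and upright on the snap ring inside, its flange about 10 mm above the rim
- snap_ring (a point): centre of the spring-wire snap ring inside the bore, 9 mm below the rim, free inside diameter 24 mm. A push of roughly 10 to 15 N straight down forces the cap's bead through it (flange about 4 mm above the rim at that moment); then the resistance drops suddenly and the flange comes down on the rim, where it is solid
- handle (a point): middle of the pallet's handle, 115 mm from the bore axis, 46 mm above the plate. The handle is an upright black bar 30 mm long along the work's x axis, 14 mm thick along the work's y axis (grip it across this), from 18 to 56 mm above the plate
- press: fixed bench plunger press: blue foot 125 x 118 mm and column (201 mm tall) at the back, with a head overhanging toward its -x side. Origin on the plate below the column; z up; the foot begins 50 mm from the column axis on the -x side; the plunger axis is 120 mm from the column axis on the -x side. The head's underside is 125 mm above the plate
- plunger_tip (a point): centre of the plunger's rubber tip, 17 mm diameter, pointing down; 99 mm above the plate when up; moves straight down with the plunger
- plunger_knob (a point): centre of the flat top of the plunger's black palm knob, 46 mm diameter; 241.5 mm above the plate when up; push it straight down
- plunger (a joint): plunger travel downward in m: 0 up, 0.040 at its stop. A return spring lifts it with about 2 N at the top and 4 N at 40 mm. With the pallet under it the tip meets a cap that is not yet snapped at about 0.019, and a seated cap at 0.029
- housing_near: loose aluminium part 46 mm diameter, 38 mm tall, origin at the centre of its underside: to be left alone
- tray: loose frosted plastic parts tray 125 x 77 x 26 mm, origin at the centre of its underside: to be left alone
Things that resemble listed ones, but are neither listed nor needed, are in the scene too. Of the things that look like the cap, take the one that is farthest to the robot's left at the start.

How it is judged:
By the outcome, as a careful person would: the job done as asked, in the order asked, and still so for the second after the job is handed in, while the arm keeps its last pose, push and grip.
It also fails if it takes over 72 s, if anything falls off the work surface, if the arm or the gripper's body presses on something with over 40 N, if the wrist force passes 120 N, or if a joint passes its speed limit or range.

## Working session

There is one attempt and no reset: what is moved stays moved. The work goes in short steps, Python scripts to look and compute and a tool call to move; the robot and the scene stay as the last step left them, time stands still between calls to the robot, and variables do not carry over. Pictures are saved under pics/ and viewed, and the job is handed in when it is done.

Besides the shell and the picture viewer there is one more tool, called as name(argument=value, ...) on one line, values as JSON. carry_out: Moves the arm, as the interface text tells. Its arguments: {"type":"object","properties":{"deltas":{"type":"string"},"grip":{"type":"number"}},"required":["deltas"]}

```bash
mkdir -p pics
python3 - <<'E'
from rig import *
import cv2,numpy as np
np.set_printoptions(precision=4,suppress=True)
for n in("side","top"):
    cv2.imwrite(f"pics/{n}0.png",camera(n)); print(n,camera_info(n))
o=get_obs(); print(o); print(pinch_z)
E
```

```text
side {'fx': 582.7552098908287, 'fy': 582.7552098908287, 'cx': 320.21352104742357, 'cy': 235.00545240294824, 'view': array([[ 0.9469, -0.3206,  0.0235, -0.545 ],
       [ 0.0904,  0.3356,  0.9376, -0.2333],
       [-0.3085, -0.8858,  0.3468, -0.9882],
       [ 0.    ,  0.    ,  0.    ,  1.    ]])}
top {'fx': 624.1236764381941, 'fy': 624.1236764381941, 'cx': 315.1122696285707, 'cy': 242.39703187160805, 'view': array([[-0.007 , -0.9999, -0.0108,  0.0725],
       [ 0.9963, -0.0079,  0.0853, -0.6157],
       [-0.0854, -0.0102,  0.9963, -1.3418],
       [ 0.    ,  0.    ,  0.    ,  1.    ]])}
{'t': 0.1, 'qpos': array([ 1.1826,  0.3536,  1.6341, -0.    ,  1.1552, -0.0024]), 'dq': array([ 0.0012, -0.001 , -0.002 ,  0.0011,  0.0001, -0.0008]), 'effort': array([  0.0013, -59.4897, -33.4933,   0.07  ,   0.0184,  -0.0001]), 'position': array([0.235 , 0.5787, 0.2139]), 'ee_rot': array([ 0.0003,  0.8295,  0.5584, -0.0005]), 'contact_force': array([-0.1301,  0.3935,  0.9285]), 'torque': array([0.0684, 0.0049, 0.0247]), 'opening': 0.9985532847857097}
0.0187
```

View pics/side0.png

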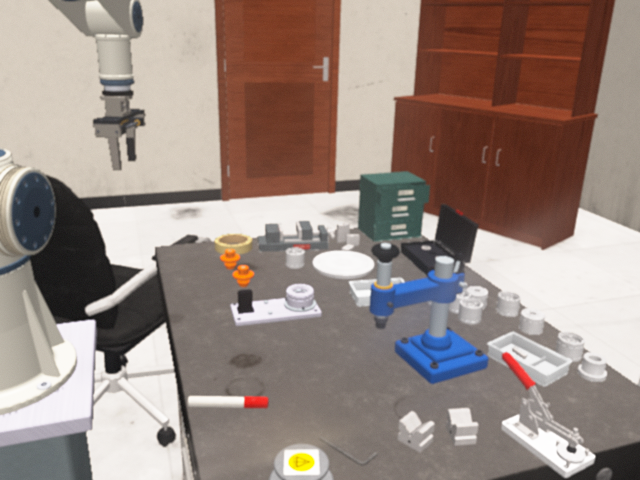

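View pics/top0.png

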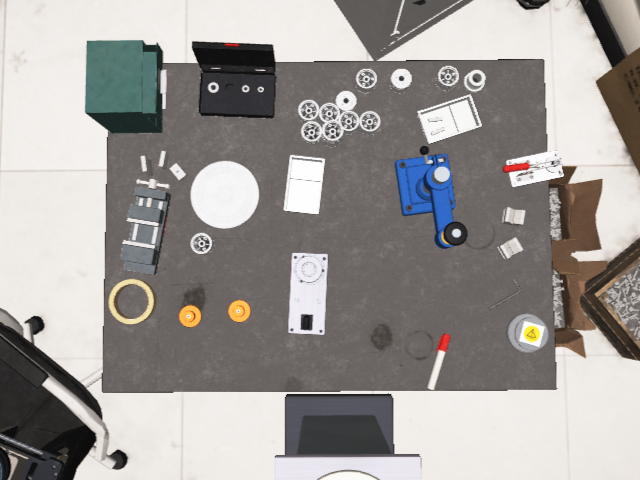

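The top view shows two orange caps, at (190,316) and (239,311). The left one, at (190,316), is the one to take. The pallet is at about (308,292) with its housing at (309,268) and its handle at (306,322). The press knob is at (456,233). I'll enlarge these areas.

Run:
```python
import cv2,numpy as np
def crop(n,x,y,w,h,s):
    im=cv2.imread(f"pics/{n}0.png")[y:y+h,x:x+w]
    return cv2.resize(im,None,fx=s,fy=s,interpolation=cv2.INTER_CUBIC)
def grid(im,x,y,s,st=10):
    for i in range(0,im.shape[1],st*s):
        cv2.line(im,(i,0),(i,5),(0,0,255),1); cv2.putText(im,str(x+i//s),(i,15),0,.35,(0,255,255),1)
    for i in range(0,im.shape[0],st*s):
        cv2.line(im,(0,i),(5,i),(0,0,255),1); cv2.putText(im,str(y+i//s),(6,i+4),0,.35,(0,255,255),1)
    return im
for k,(n,x,y,w,h,s) in dict(a=("top",170,240,160,100,5),b=("top",390,140,90,110,5),c=("side",210,230,130,100,6),d=("side",350,230,140,150,4)).items():
    cv2.imwrite(f"pics/c_{k}.png",grid(crop(n,x,y,w,h,s),x,y,s))
```

```text
(no output)
```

View pics/c_a.png

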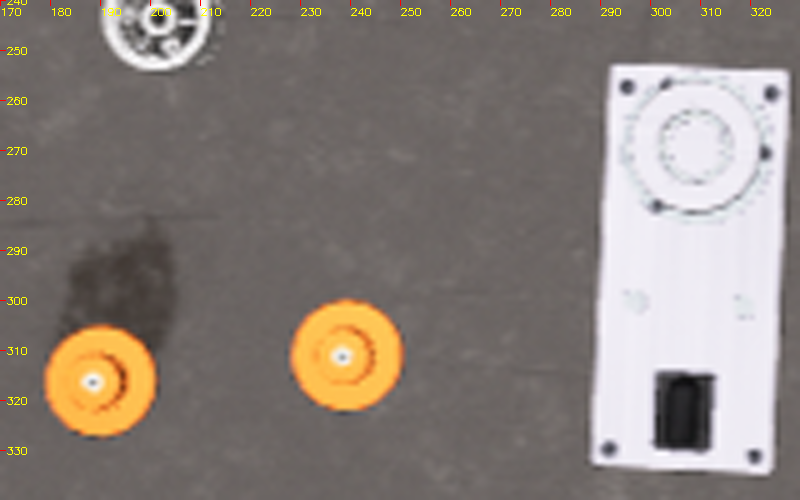

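View pics/c_b.png

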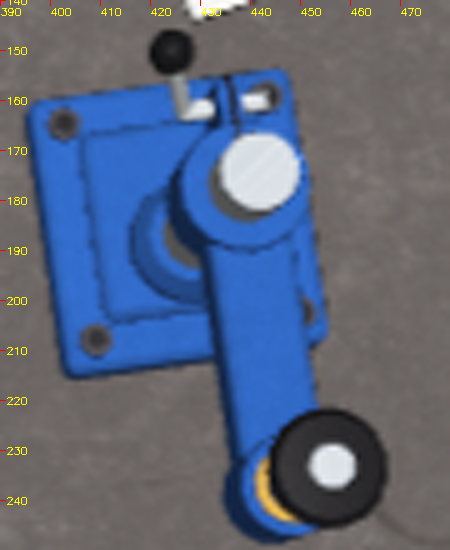

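View pics/c_c.png

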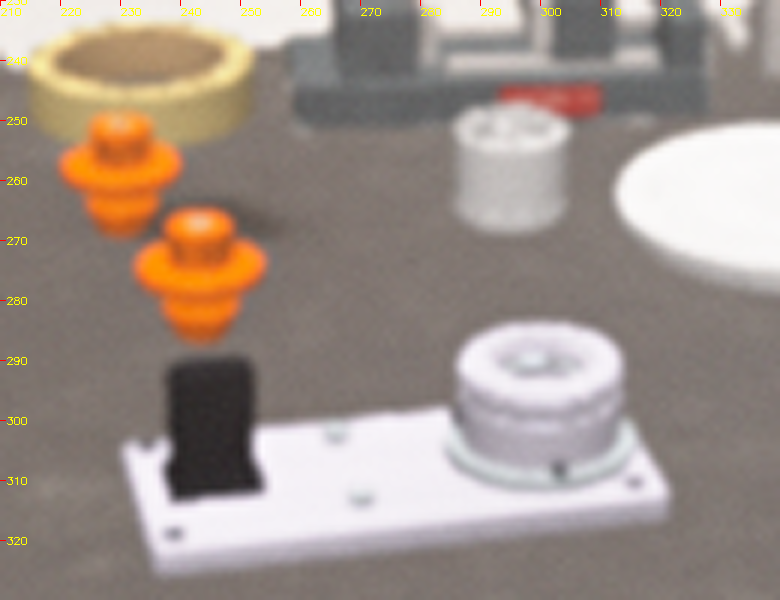

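View pics/c_d.png

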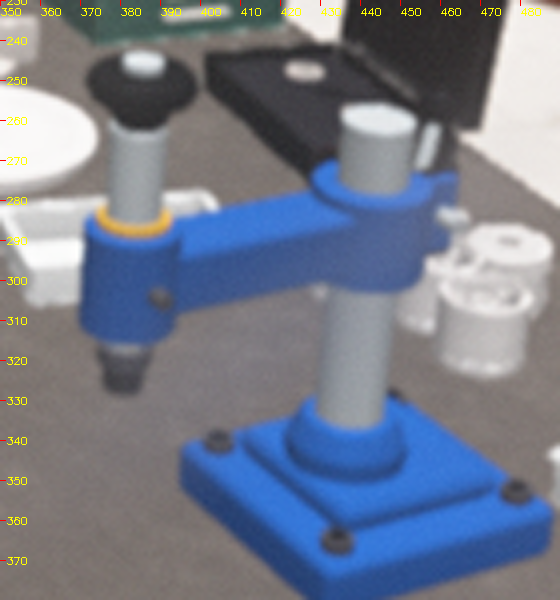

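```bash
cat > h.py <<'E'
from rig import *
import cv2,numpy as np
from scipy.optimize import least_squares
from scipy.spatial.transform import Rotation as R
np.set_printoptions(precision=4,suppress=True)
C={n:camera_info(n) for n in("side","top")}
def proj(n,p):
    c=C[n]; q=c["view"]@np.r_[p,1]; return np.array([c["cx"]+c["fx"]*q[0]/-q[2],c["cy"]-c["fy"]*q[1]/-q[2]])
def tri(s,t):
    r=least_squares(lambda p:np.r_[proj("side",p)-s,proj("top",p)-t],[.5,0,.05]); return r.x,r.fun
def plane(n,uv,z):
    return least_squares(lambda p:proj(n,np.r_[p,z])-uv,[.5,0]).x
def crop(im,x,y,w,h,s,f,st=10):
    im=cv2.resize(im[y:y+h,x:x+w],None,fx=s,fy=s,interpolation=cv2.INTER_CUBIC)
    for i in range(0,im.shape[1],st*s):
        cv2.line(im,(i,0),(i,5),(0,0,255),1); cv2.putText(im,str(x+i//s),(i,15),0,.35,(0,255,255),1)
    for i in range(0,im.shape[0],st*s):
        cv2.line(im,(0,i),(5,i),(0,0,255),1); cv2.putText(im,str(y+i//s),(6,i+4),0,.35,(0,255,255),1)
    cv2.imwrite(f,im)
def st():
    o=get_obs(); print(o['t'],o['position'],R.from_quat(o['ee_rot'],scalar_first=True).as_matrix().round(3).tolist(),o['contact_force'],o['opening'],o['qpos'])
E
python3 - <<'E'
from h import *
for k,s,t,z in [("mark",(229.7,249.3),(188.2,316),.046),("rim",(299.6,290.4),(308.8,268.8),.048),("handle",(244.6,289.9),(306.2,321.8),.056),("knob",(385.6,245.4),(456.2,232.6),.2415),("cap2",(242.6,266.5),(237.9,310.8),.046)]:
    print(k,*tri(s,t),"plane",plane("side",s,z),plane("top",t,z))
# pallet corners on top, z=.012
for t in [(291.8,252.8),(327.4,253.8),(323.8,334.2),(288,332.6)]: print(plane("top",t,.012))
# press foot corners top
for t in [(395.5,160),(445,153),(453,207),(403,215)]: print(plane("top",t,.02))
for t in [(441.4,173.8)]: print(plane("top",t,.201))
print("tip",plane("side",(380.4,327),.099))
print("tray",plane("top",(305,184),.02),"near",plane("top",(202,243),.038))
st()
E
```

```text
mark [0.458  0.3412 0.0455] [ 0.1224  0.0056 -0.0209  0.1062] plane [0.4575 0.34  ] [0.4583 0.341 ]
rim [0.5572 0.082  0.0423] [ 0.2195 -0.0059 -0.0615  0.2183] plane [0.5533 0.0708] [0.5575 0.0817]
handle [0.4432 0.0881 0.0556] [ 0.6595  0.0188 -0.1463  0.6737] plane [0.4418 0.0877] [0.4447 0.0877]
knob [ 0.6133 -0.1944  0.2418] [ 0.2491 -0.0297 -0.1075  0.2726] plane [ 0.6133 -0.1937] [ 0.6139 -0.1947]
cap2 [0.4681 0.2348 0.0432] [ 0.2327  0.0074 -0.0459  0.215 ] plane [0.4664 0.2287] [0.4686 0.2343]
[0.5947 0.1199]
[0.5919 0.0411]
[0.4157 0.0505]
[0.4196 0.1289]
[ 0.7994 -0.1122]
[ 0.8142 -0.2225]
[ 0.6928 -0.2371]
[ 0.6759 -0.1265]
[ 0.7319 -0.178 ]
tip [ 0.6107 -0.1999]
tray [0.7471 0.0896] near [0.6158 0.3143]
0.1 [0.235  0.5787 0.2139] [[0.376, 0.927, -0.0], [0.927, -0.376, -0.001], [-0.001, -0.0, -1.0]] [-0.1301  0.3935  0.9285] 0.9985532847857097 [ 1.1826  0.3536  1.6341 -0.      1.1552 -0.0024]
```

Every triangulated height matches the given sizes (mark 45.5 mm, handle top 55.6 mm, knob 241.8 mm), and the plunger to column distance comes out at 119.5 mm. I'll move over the left cap now, turning the jaws to lie across the work.

carry_out(deltas="0 0 0 0 0 -0.168; 0 0 0 0 0 -0.168; -2.8 2.9 0 0 0 0; -2.8 2.9 0 0 0 0; -2.8 2.9 1 0 0 0; -2.8 2.9 2 0 0 0; -2.8 2.9 2 0 0 0; -2.8 2.9 2 0 0 0; -2.8 2.9 2 0 0 0; -3 3.2 2 0 0 0", grip=100)

```text
t: 1.35
position: [0.4592, 0.3406, 0.1038]
ee_rot: [-0.0, 0.724, 0.689, -0.0]
contact_force: [0.4, 0.6, -0.0]
opening: 0.61
```

carry_out(deltas="0 0 0 0 0 0; 0 0 0 0 0 0; 0 0 0 0 0 0")

```text
t: 1.72
position: [0.4583, 0.3427, 0.1052]
ee_rot: [-0.0, 0.724, 0.69, 0.0]
contact_force: [-0.1, -0.5, 0.1]
opening: 0.606
```

Run:
```python
from h import *
st()
crop(camera("side"),180,170,160,120,5,"pics/s1.png")
st()
```

```text
1.725 [0.4583 0.3427 0.1052] [[0.049, 0.999, 0.001], [0.999, -0.049, 0.001], [0.001, 0.001, -1.0]] [-0.0795 -0.5039  0.1178] 0.6062350476664409 [ 0.6394  0.3992  1.8417  0.0003  0.8998 -0.8829]
1.775 [0.4582 0.3427 0.1052] [[0.049, 0.999, 0.001], [0.999, -0.049, 0.001], [0.001, 0.001, -1.0]] [-0.0095  0.3457  0.483 ] 0.609898510899082 [ 0.6394  0.3992  1.8417  0.0002  0.8998 -0.883 ]
```

View pics/s1.png

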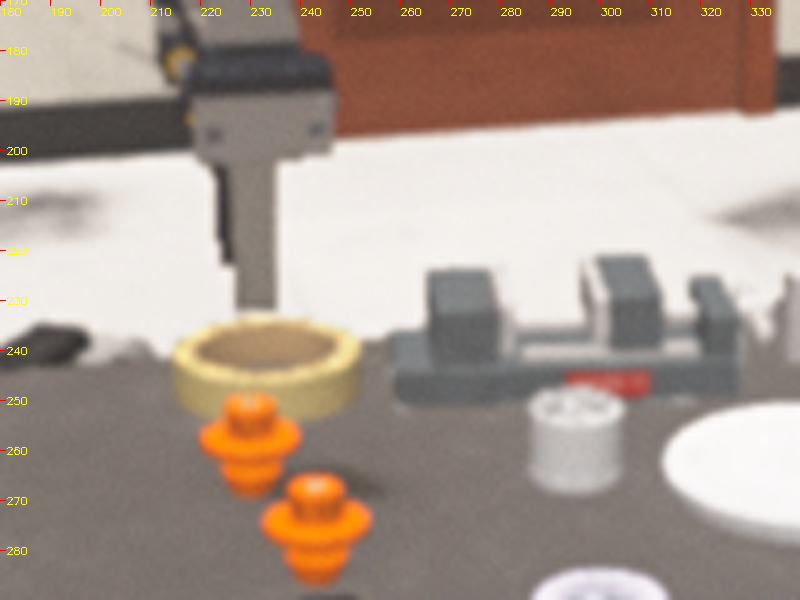

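The open gripper hangs above the left cap (fingertips about (231,232), cap top at (230,250)). I'll descend and grip.

carry_out(deltas="-0.15 0 1.5 0 0 0; 0 0 1.5 0 0 0; 0 0 1.5 0 0 0; 0 0 1.2 0 0 0; 0 0 0.9 0 0 0; 0 0 0.5 0 0 0; 0 0 0.1 0 0 0; 0 0 0 0 0 0")

```text
t: 2.78
position: [0.4588, 0.3403, 0.0329]
ee_rot: [0.0, 0.725, 0.689, 0.0]
contact_force: [-0.3, 0.7, -0.0]
opening: 0.606
```

Run:
```python
from h import *
st()
crop(camera("top"),150,270,120,80,6,"pics/t2.png")
crop(camera("side"),180,170,130,120,5,"pics/s2.png")
```

```text
2.775 [0.4588 0.3403 0.0329] [[0.05, 0.999, 0.0], [0.999, -0.05, 0.0], [0.0, 0.0, -1.0]] [-0.2636  0.7241 -0.0107] 0.6060184109774691 [ 0.6355  0.5033  1.881  -0.      0.7568 -0.8854]
```

View pics/s2.png

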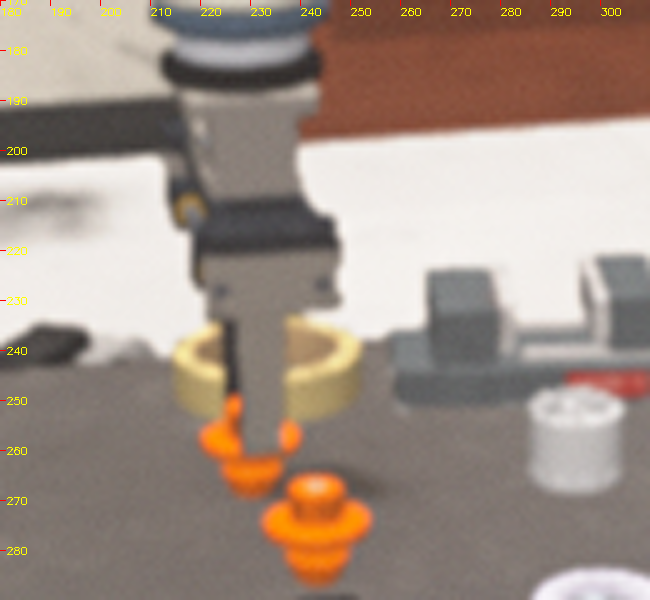

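View pics/t2.png

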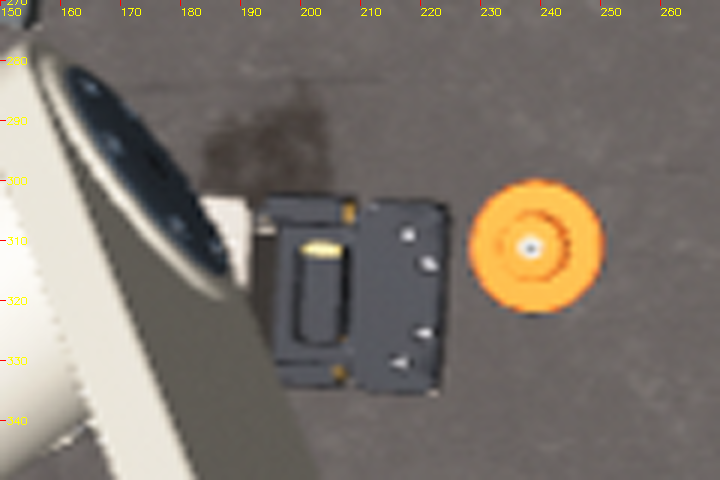

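The fingers straddle the boss: the near finger is in front of the cap at (229,245). I'll close and then lift.

carry_out(deltas="0 0 0 0 0 0; 0 0 0 0 0 0; 0 0 0 0 0 0; 0 0 0 0 0 0; 0 0 0 0 0 0; 0 0 0 0 0 0", grip=255)

```text
t: 3.62
position: [0.4586, 0.3402, 0.0326]
ee_rot: [0.0, 0.724, 0.689, 0.0]
contact_force: [0.3, -0.4, 0.5]
opening: 0.248
```

carry_out(deltas="0 0 -0.5 0 0 0; 0 0 -1.2 0 0 0; 0 0 -2 0 0 0; 0 0 -2 0 0 0; 0 0 -2 0 0 0; 0 0 -1.3 0 0 0; 0 0 0 0 0 0; 0 0 0 0 0 0")

```text
t: 4.62
position: [0.4582, 0.3399, 0.1221]
ee_rot: [-0.0, 0.724, 0.689, -0.0]
contact_force: [0.9, 0.1, -0.6]
opening: 0.253
```

Run:
```python
from h import *
st()
crop(camera("side"),180,130,130,130,4,"pics/s3.png")
```

```text
4.625 [0.4582 0.3399 0.1221] [[0.05, 0.999, -0.001], [0.999, -0.05, -0.0], [-0.0, -0.001, -1.0]] [ 0.8622  0.0654 -0.6305] 0.25338409924676775 [ 0.6356  0.3753  1.8325  0.      0.9345 -0.8854]
```

View pics/s3.png

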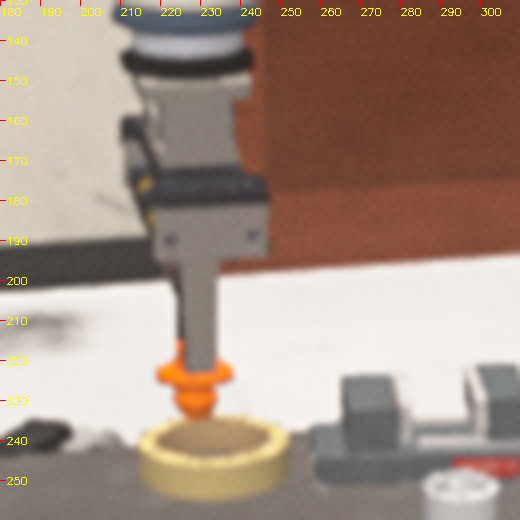

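Held at 23 mm opening, which matches the boss, and the cap hangs straight in the jaws (flange at (228,223)). I'll carry it over the bore.

carry_out(deltas="-1.5 0.65 0 0 0 0; -2.9 1.3 0 0 0 0; -3 1.3 0 0 0 0; -3 1.35 0 0 0 0; -3 1.35 0 0 0 0; -3 1.35 0 0 0 0; -3 1.35 0 0 0 0; -2.9 1.3 0 0 0 0; -1.9 0.8 0 0 0 0; -1.05 0.5 0 0 0 0")

```text
t: 5.92
position: [0.5584, 0.0811, 0.1223]
ee_rot: [-0.0, 0.725, 0.689, -0.0]
contact_force: [-0.1, -0.8, -0.6]
opening: 0.245
```

carry_out(deltas="0 0 0 0 0 0; 0 0 0 0 0 0; 0 0 0 0 0 0")

```text
t: 6.3
position: [0.5581, 0.0831, 0.1226]
ee_rot: [-0.0, 0.724, 0.69, -0.0]
contact_force: [0.6, 0.7, -0.8]
opening: 0.251
```

Run:
```python
from h import *
st()
crop(camera("side"),220,200,130,130,6,"pics/s4.png")
p=get_obs()['position']
print("cap flange centre pred",proj("side",p+[-.0006,.0008,-.033+.027]),"rim",proj("side",[.5575,.082,.048]),proj("top",[.5575,.082,.048]))
```

```text
6.3 [0.5581 0.0831 0.1226] [[0.049, 0.999, -0.0], [0.999, -0.049, 0.0], [0.0, -0.0, -1.0]] [ 0.6389  0.7248 -0.7734] 0.25082521262447494 [ 0.1451  0.3657  1.8463  0.0001  0.9297 -1.3769]
cap flange centre pred [300.0999 257.1942] rim [299.9606 287.9028] [308.6591 268.7867]
```

View pics/s4.png

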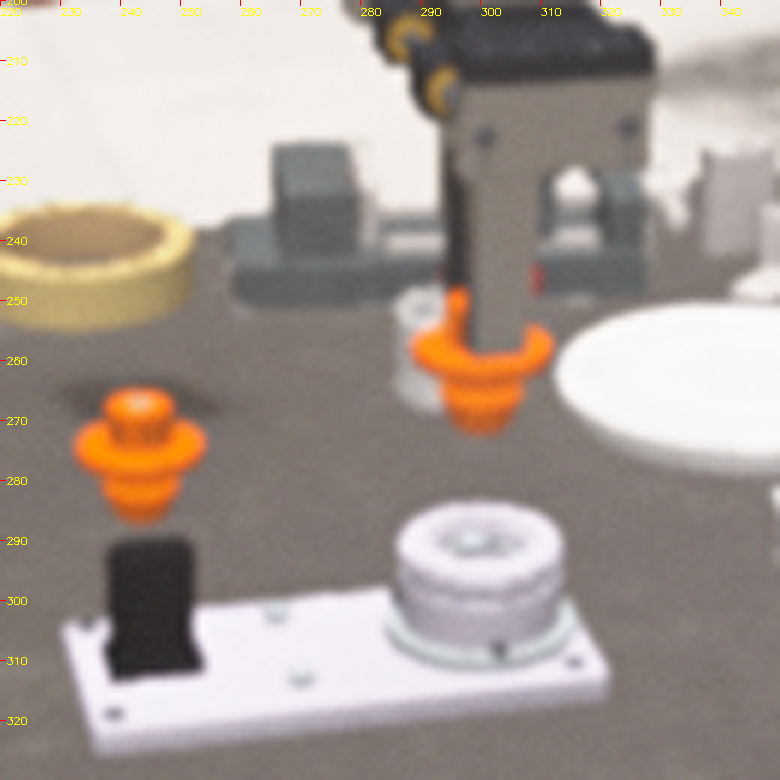

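Run:
```python
from h import *
crop(cv2.imread("pics/side0.png"),215,275,130,60,6,"pics/s4b.png")
im=cv2.imread("pics/side0.png")[275:335,215:345]; im=cv2.resize(im,None,fx=6,fy=6,interpolation=cv2.INTER_CUBIC)
it=cv2.imread("pics/top0.png")[240:345,270:345]; it=cv2.resize(it,None,fx=6,fy=6,interpolation=cv2.INTER_CUBIC)
def W(x,y,z,o=(.5575,.082),a=-.052):
    return np.array([o[0]+np.cos(a)*x-np.sin(a)*y,o[1]+np.sin(a)*x+np.cos(a)*y,z])
th=np.linspace(0,2*np.pi,60)
cs=[[W(r*np.cos(t),r*np.sin(t),z) for t in th] for r,z in((.0285,.048),(.016,.048),(.0185,.048))]
cs+=[[W(x,y,.012) for x,y in((-.141,-.04),(.037,-.04),(.037,.04),(-.141,.04),(-.141,-.04))],[W(-.115+x,y,.056) for x,y in((-.015,-.007),(.015,-.007),(.015,.007),(-.015,.007),(-.015,-.007))]]
for c in cs:
    for n,I,x,y in(("side",im,215,275),("top",it,270,240)):
        q=np.array([(proj(n,p)-[x,y]+.5)*6-.5 for p in c]); cv2.polylines(I,[q.round().astype(int)],False,(0,0,255),1)
cv2.imwrite("pics/o_s.png",im);cv2.imwrite("pics/o_t.png",it)
```

```text
(no output)
```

View pics/o_s.png

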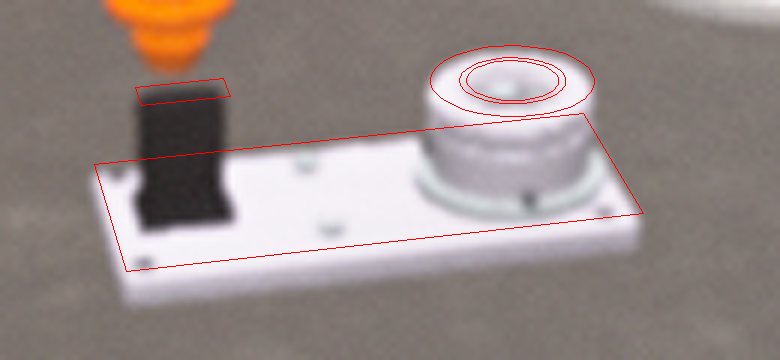

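View pics/o_t.png

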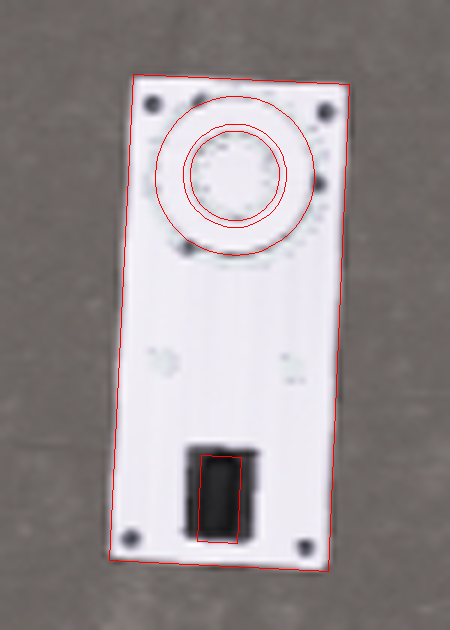

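The work model, overlaid, matches the top view to within a pixel and the side view with about a 1 px offset. I'll shift 1 mm and lower, watching the force.

carry_out(deltas="-0.1 0 0.5 0 0 0; 0 0 1 0 0 0; 0 0 1 0 0 0; 0 0 0.8 0 0 0; 0 0 0.4 0 0 0; 0 0 0 0 0 0; 0 0 0 0 0 0")

```text
t: 7.22
position: [0.5585, 0.0814, 0.0858]
ee_rot: [0.0, 0.724, 0.689, 0.0]
contact_force: [-1.0, 0.9, 0.3]
opening: 0.253
```

carry_out(deltas="0 0 0.3 0 0 0; 0 0 0.3 0 0 0; 0 0 0.3 0 0 0; 0 0 0.3 0 0 0; 0 0 0.2 0 0 0; 0 0 0.1 0 0 0; 0 0 0 0 0 0")

```text
t: 8.1
position: [0.5583, 0.0814, 0.0705]
ee_rot: [-0.0, 0.724, 0.689, -0.0]
contact_force: [0.4, -0.0, -1.2]
opening: 0.247
```

Run:
```python
from h import *
st()
crop(camera("side"),220,230,130,100,6,"pics/s5.png")
st()
```

```text
8.1 [0.5583 0.0814 0.0705] [[0.05, 0.999, -0.0], [0.999, -0.05, 0.0], [-0.0, -0.0, -1.0]] [ 0.3678 -0.0032 -1.2046] 0.24728524135138993 [ 0.1421  0.4381  1.8789  0.      0.8247 -1.379 ]
8.15 [0.5584 0.0813 0.0706] [[0.05, 0.999, 0.0], [0.999, -0.05, -0.0], [-0.0, 0.0, -1.0]] [ 0.56    0.6071 -0.8855] 0.25071172149756643 [ 0.142   0.438   1.8789 -0.      0.8247 -1.3789]
```

View pics/s5.png

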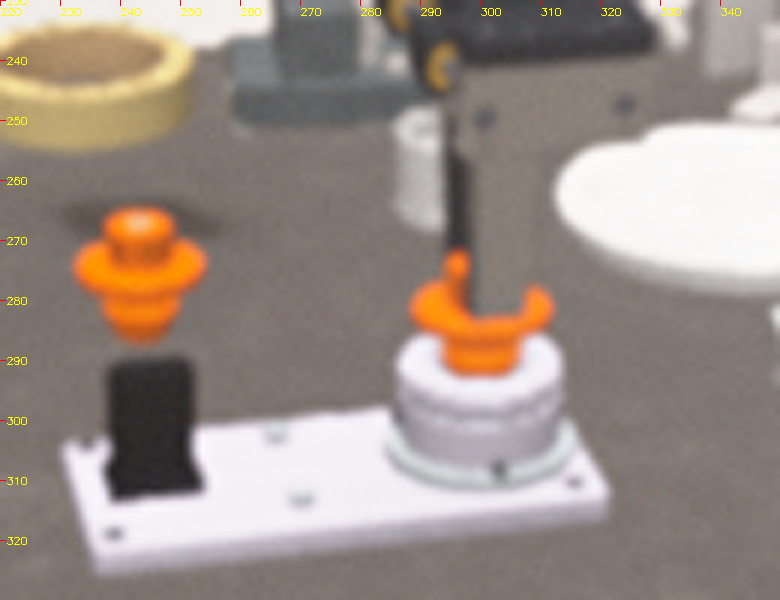

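The cap's nose is in the bore with no contact force, and the flange is still about 13 mm above the rim. I'll go 3 mm further and release.

carry_out(deltas="0 0 0.1 0 0 0; 0 0 0.1 0 0 0; 0 0 0.1 0 0 0; 0 0 0 0 0 0; 0 0 0 0 0 0")

```text
t: 8.78
position: [0.5583, 0.0814, 0.0676]
ee_rot: [-0.0, 0.724, 0.689, -0.0]
contact_force: [0.0, -0.1, -0.4]
opening: 0.249
```

carry_out(deltas="0 0 0 0 0 0; 0 0 0 0 0 0; 0 0 0 0 0 0; 0 0 0 0 0 0", grip=130)

```text
t: 9.28
position: [0.5584, 0.0814, 0.0676]
ee_rot: [0.0, 0.724, 0.689, 0.0]
contact_force: [-0.8, -0.3, 0.7]
opening: 0.489
```

carry_out(deltas="0 0 -0.4 0 0 0; 0 0 -1 0 0 0; 0 0 -2 0 0 0; 0 0 -2.5 0 0 0; 0 0 -1.5 0 0 0; 0 0 0 0 0 0", grip=100)

```text
t: 10.02
position: [0.5591, 0.0815, 0.1429]
ee_rot: [0.001, 0.724, 0.689, 0.001]
contact_force: [-0.1, 0.1, 0.1]
opening: 0.601
```

Run:
```python
from h import *
st()
crop(camera("side"),220,230,130,100,6,"pics/s6.png")
```

```text
10.025 [0.5591 0.0815 0.1429] [[0.05, 0.999, 0.002], [0.999, -0.05, 0.0], [0.0, 0.002, -1.0]] [-0.1259  0.0881  0.1105] 0.6009110896508908 [ 0.1421  0.3396  1.8312  0.      0.9683 -1.3789]
```

View pics/s6.png

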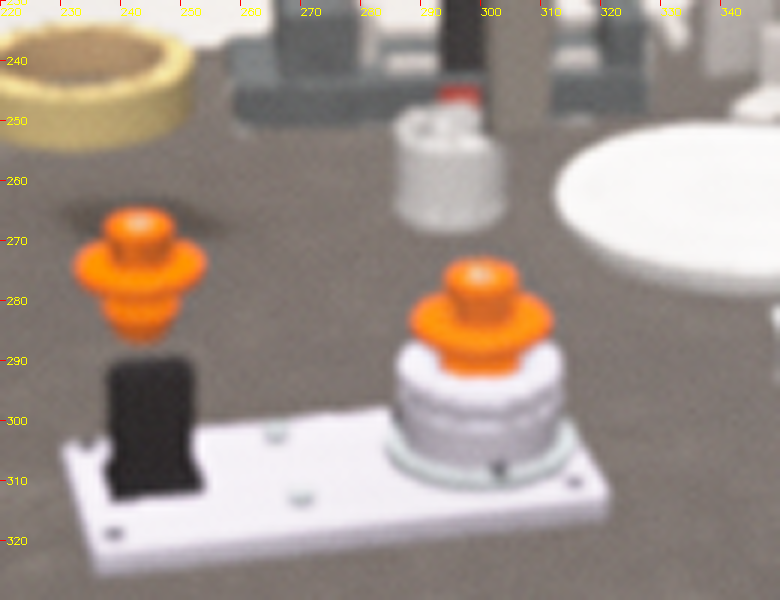

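The cap stands upright and loose in the bore, mark at about (300,275). Next is the handle.

carry_out(deltas="0 -1.2 0 0 0 0; 0 -2.2 0 0 0 0; 0 -2.4 0 0 0 0; 0 -2.4 0 0 0 0; 0 -2.2 1 0 0 0; 0 -1.2 2 0 0 0; 0 0 2 0 0 0; 0 0 2 0 0 0; 0 0 0 0 0 0; 0 0 0 0 0 0")

```text
t: 11.32
position: [0.4421, 0.0871, 0.0717]
ee_rot: [-0.0, 0.724, 0.689, -0.0]
contact_force: [0.7, 1.3, -0.1]
opening: 0.606
```

Run:
```python
from h import *
st()
crop(camera("side"),220,210,130,120,6,"pics/s7.png")
```

```text
11.325 [0.4421 0.0871 0.0717] [[0.05, 0.999, -0.001], [0.999, -0.05, -0.0], [-0.0, -0.001, -1.0]] [ 0.6848  1.2574 -0.0969] 0.605738772764775 [ 0.1912  0.2928  2.1169 -0.      0.7325 -1.3298]
```

View pics/s7.png

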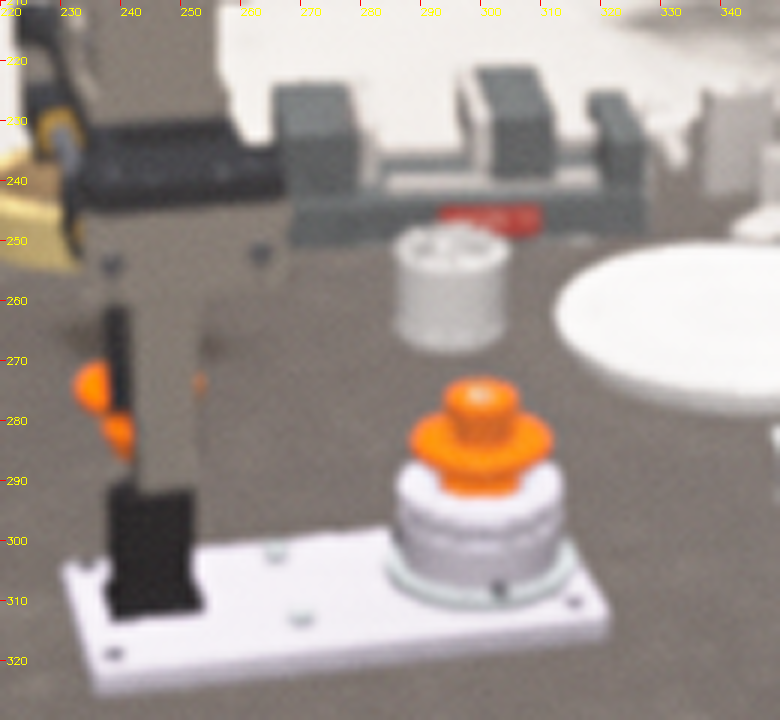

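carry_out(deltas="0.1 0.05 1 0 0 0; 0 0 1.2 0 0 0; 0 0 1.2 0 0 0; 0 0 0.8 0 0 0; 0 0 0.4 0 0 0; 0 0 0 0 0 0")

```text
t: 12.12
position: [0.4429, 0.0881, 0.0253]
ee_rot: [-0.0, 0.725, 0.689, -0.0]
contact_force: [0.5, -0.3, 0.0]
opening: 0.608
```

carry_out(deltas="0 0 0 0 0 0; 0 0 0 0 0 0; 0 0 0 0 0 0; 0 0 0 0 0 0; 0 0 0 0 0 0; 0 0 0 0 0 0", grip=255)

```text
t: 12.88
position: [0.443, 0.088, 0.0257]
ee_rot: [-0.0, 0.725, 0.689, -0.0]
contact_force: [-1.0, -3.3, 4.1]
opening: 0.147
```

Run:
```python
from h import *
st()
crop(camera("side"),220,210,130,120,6,"pics/s8.png")
```

```text
12.875 [0.443  0.088  0.0257] [[0.05, 0.999, -0.0], [0.999, -0.05, -0.0], [-0.0, -0.0, -1.0]] [-0.9891 -3.2971  4.1364] 0.14747746968501746 [ 0.1928  0.3819  2.1389 -0.      0.6209 -1.3277]
```

View pics/s8.png

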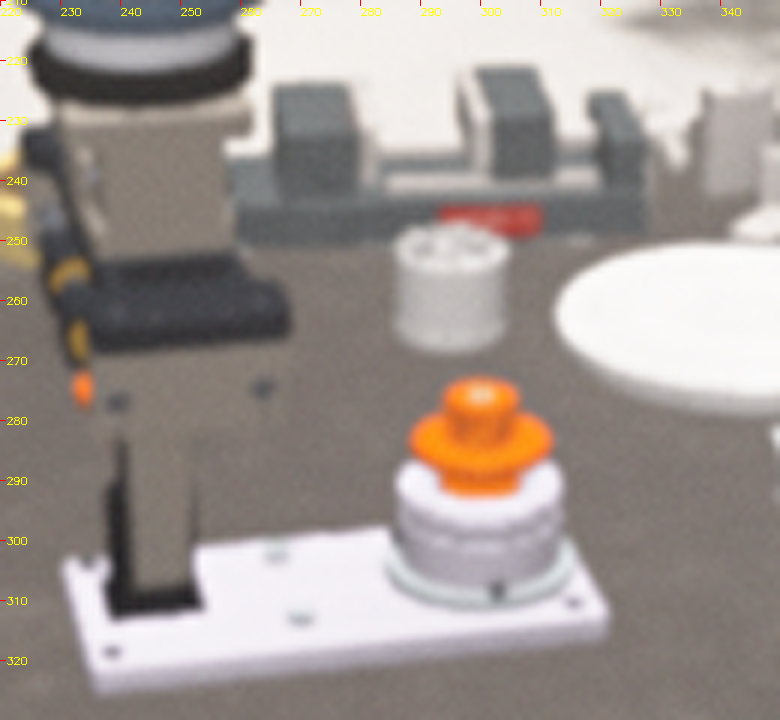

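The handle is gripped at 13.6 mm and nothing has shifted. I'll slide the pallet gently towards the press and stop about 1 cm short so I can look.

carry_out(deltas="-0.4 0.1 0 0 0 0; -0.8 0.2 0 0 0 0; -1.2 0.3 0 0 0 0; -1.6 0.4 0 0 0 0; -2 0.5 0 0 0 0; -2 0.5 0 0 0 0; -2 0.5 0 0 0 0; -2 0.5 0 0 0 0; -2 0.5 0 0 0 0; -2 0.5 0 0 0 0")

```text
t: 14.18
position: [0.475, -0.0737, 0.0257]
ee_rot: [-0.0, 0.724, 0.69, 0.0]
contact_force: [-0.8, 6.2, 5.3]
opening: 0.156
```

carry_out(deltas="-2 0.5 0 0 0 0; -2 0.5 0 0 0 0; -1.8 0.5 0 0 0 0; -1.5 0.4 0 0 0 0; -1.2 0.3 0 0 0 0; -0.9 0.2 0 0 0 0; -0.6 0.2 0 0 0 0; -0.3 0.1 0 0 0 0; 0 0 0 0 0 0; 0 0 0 0 0 0")

```text
t: 15.42
position: [0.4964, -0.1774, 0.0257]
ee_rot: [-0.001, 0.724, 0.69, -0.0]
contact_force: [-2.6, 4.2, 6.8]
opening: 0.152
```

Run:
```python
from h import *
st()
s=camera("side");t=camera("top"); cv2.imwrite("pics/s9f.png",s); cv2.imwrite("pics/t9f.png",t)
crop(s,290,220,190,150,4,"pics/s9.png");crop(t,370,140,130,150,4,"pics/t9.png")
```

```text
15.425 [ 0.4964 -0.1774  0.0257] [[0.049, 0.999, -0.001], [0.999, -0.049, 0.001], [0.001, -0.001, -1.0]] [-2.5586  4.17    6.7868] 0.1521109043259416 [-0.3462  0.4656  1.9789  0.0006  0.6981 -1.8689]
```

View pics/s9.png

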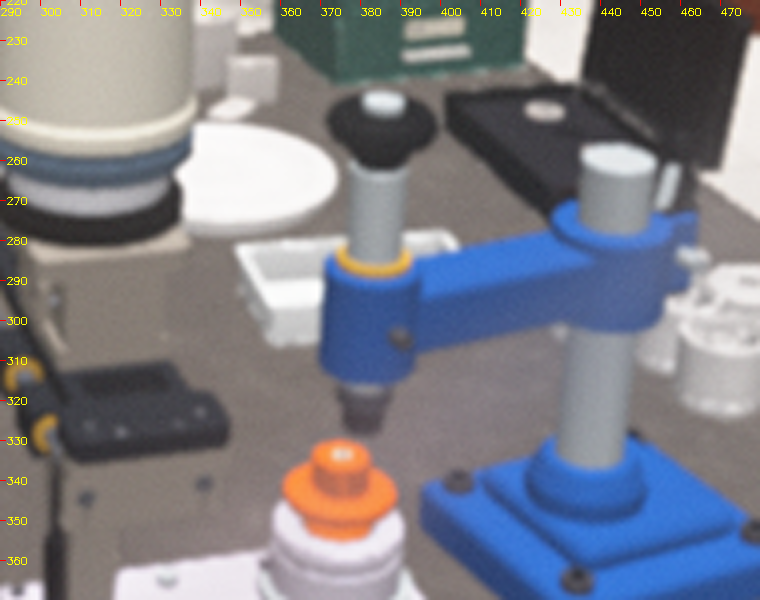

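View pics/t9.png

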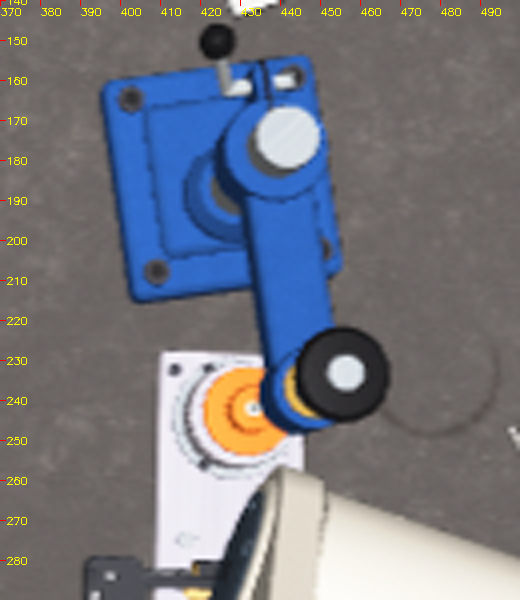

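Run:
```python
from h import *
print(tri((374.9,333.4),(432.9,241.4)),plane("top",(432.9,241.4),.08))
print("pred",proj("side",[.6109,-.1834,.08]),proj("top",[.6109,-.1834,.08]))
print("start mark check",proj("side",[.5575,.082,.08]))
# side-view tip vs axis
for z in(.099,.125,.2415): print(z,proj("side",[.6136,-.1945,z]))
```

```text
(array([ 0.6112, -0.1807,  0.0763]), array([ 0.3345, -0.033 , -0.1445,  0.3916])) [ 0.6118 -0.1803]
pred [375.8219 332.264 ] [434.3739 241.7949]
start mark check [300.1378 273.8806]
0.099 [380.6531 325.2222]
0.125 [381.5899 311.2984]
0.2415 [386.0123 245.5633]
```

Run:
```python
from h import *
crop(cv2.imread("pics/t9f.png"),405,220,65,50,12,"pics/t9z.png",5)
crop(cv2.imread("pics/s9f.png"),350,305,60,50,12,"pics/s9z.png",5)
```

```text
(no output)
```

View pics/t9z.png

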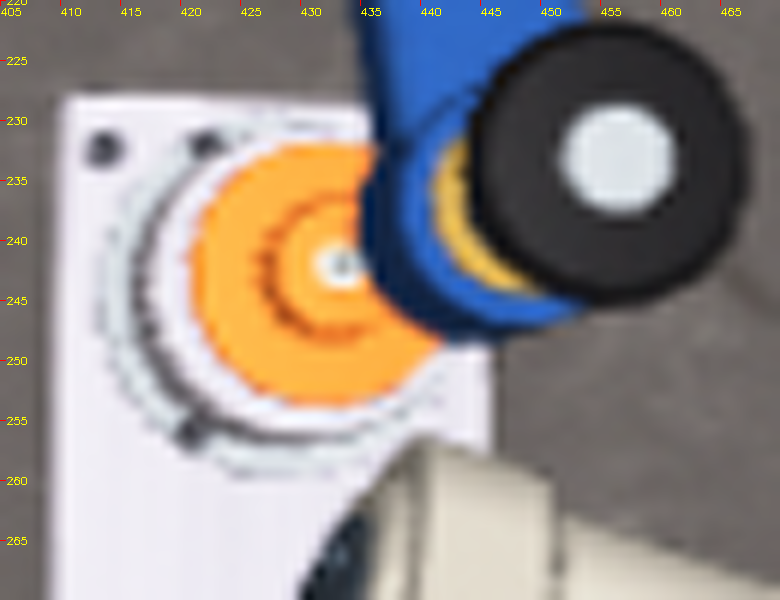

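View pics/s9z.png

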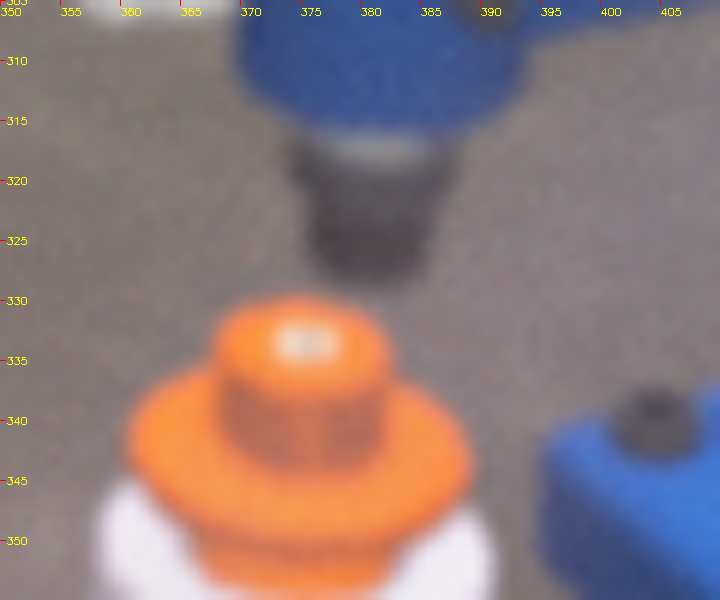

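Run:
```python
from h import *
ims=cv2.resize(cv2.imread("pics/s9f.png")[310:400,290:420],None,fx=6,fy=6,interpolation=cv2.INTER_CUBIC)
imt=cv2.resize(cv2.imread("pics/t9f.png")[220:320,400:480],None,fx=6,fy=6,interpolation=cv2.INTER_CUBIC)
def W(x,y,z,o=(.6109,-.1834),a=-.052):
    return np.array([o[0]+np.cos(a)*x-np.sin(a)*y,o[1]+np.sin(a)*x+np.cos(a)*y,z])
th=np.linspace(0,2*np.pi,60)
cs=[[W(r*np.cos(t),r*np.sin(t),z) for t in th] for r,z in((.0285,.048),(.024,.064),(.024,.058),(.012,.08))]
cs+=[[W(x,y,.012) for x,y in((-.141,-.04),(.037,-.04),(.037,.04),(-.141,.04),(-.141,-.04))]]
for c in cs:
    for n,I,x,y in(("side",ims,290,310),("top",imt,400,220)):
        q=np.array([(proj(n,p)-[x,y]+.5)*6-.5 for p in c]); cv2.polylines(I,[q.round().astype(int)],False,(0,0,255),1)
cv2.imwrite("pics/o_s9.png",ims);cv2.imwrite("pics/o_t9.png",imt)
```

```text
(no output)
```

View pics/o_s9.png

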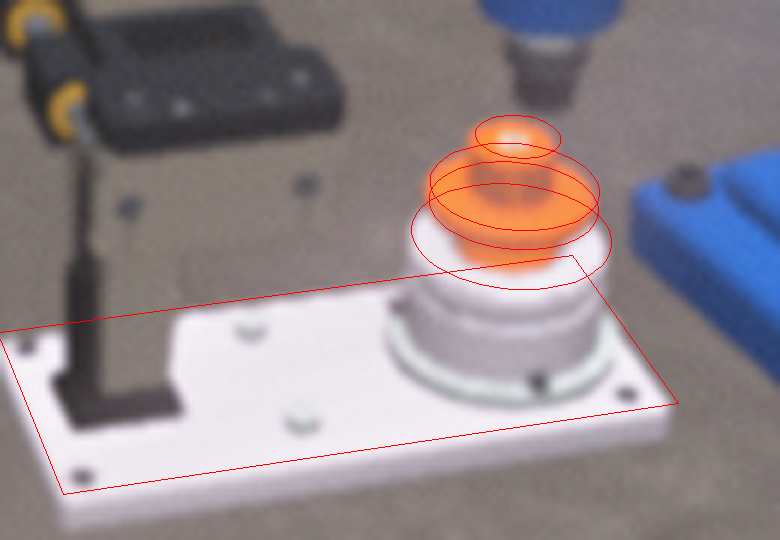

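View pics/o_t9.png

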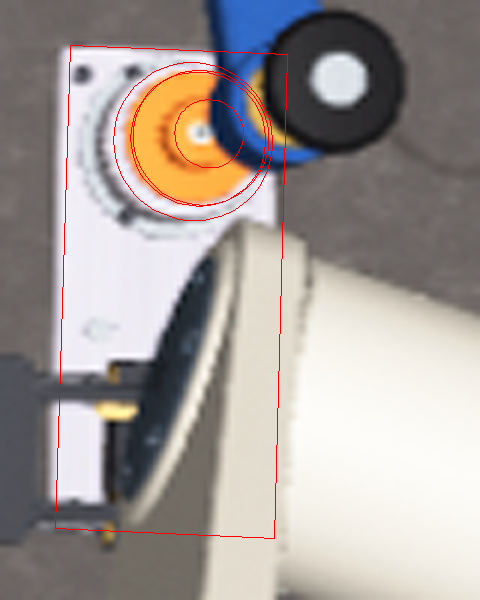

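The pallet trails the gripper by about 2 to 3 mm and is otherwise as modelled; the overlay shows the apparent tilt is only perspective. Measured by camera, the mark is at (0.612,-0.1805) and the plunger axis at (0.6133,-0.1945). I'll move the remaining 14 mm.

carry_out(deltas="-0.2 0.05 0 0 0 0; -0.4 0.05 0 0 0 0; -0.4 0.05 0 0 0 0; -0.3 0.05 0 0 0 0; -0.1 0 0 0 0 0; 0 0 0 0 0 0; 0 0 0 0 0 0; 0 0 0 0 0 0")

```text
t: 16.52
position: [0.4981, -0.1913, 0.0257]
ee_rot: [-0.0, 0.724, 0.69, 0.0]
contact_force: [-0.3, 6.6, 5.1]
opening: 0.151
```

Run:
```python
from h import *
st()
s=camera("side");t=camera("top"); cv2.imwrite("pics/s10f.png",s); cv2.imwrite("pics/t10f.png",t)
crop(s,350,305,60,50,12,"pics/s10.png",5);crop(t,395,215,80,60,9,"pics/t10.png",5)
```

```text
16.525 [ 0.4981 -0.1913  0.0257] [[0.049, 0.999, -0.0], [0.999, -0.049, 0.001], [0.001, -0.0, -1.0]] [-0.2596  6.6453  5.1047] 0.1514062682962522 [-0.3699  0.4725  1.9654  0.0011  0.7042 -1.8928]
```

View pics/s10.png

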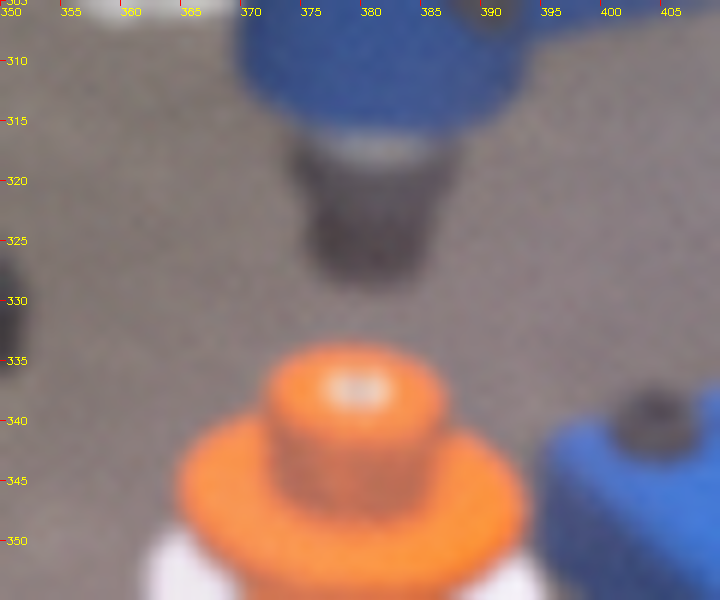

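View pics/t10.png

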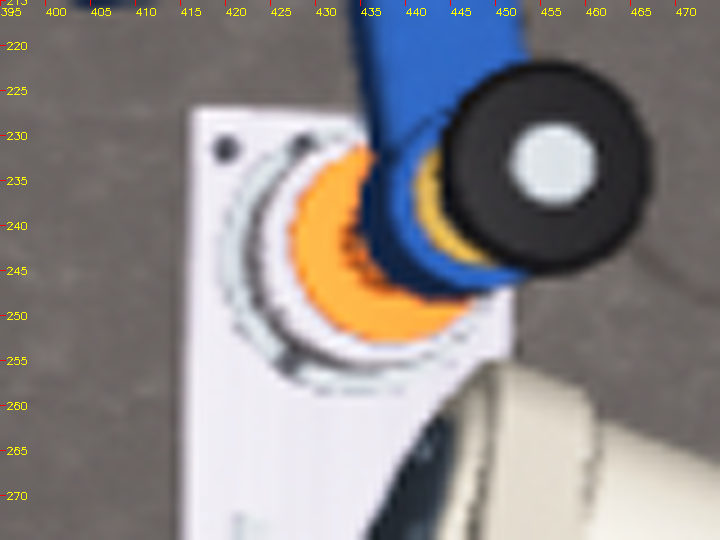

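Run:
```python
from h import *
print(proj("side",[.6133,-.1945,.08]),proj("top",[.6133,-.1945,.08]))
print(tri((379.4,337),(439.1,240.9)),plane("top",(439.1,240.9),.08))
# side-only: tip and mark in same view. tip bottom-centre predicted w/ obs
print(proj("side",[.6133,-.1945,.099]))
# sensitivity
for d in([.005,0,0],[0,-.005,0]): print(proj("side",np.array([.6133,-.1945,.08])+d)-proj("side",[.6133,-.1945,.08]))
```

```text
[379.8158 335.2606] [439.6355 240.6162]
(array([ 0.613 , -0.194 ,  0.0765]), array([ 0.0085, -0.0009, -0.0037,  0.01  ])) [ 0.6127 -0.1934]
[380.4884 325.2471]
[ 2.7245 -0.4269]
[1.2314 1.4614]
```

Camera measurements put the mark at (0.613,-0.194), within 1 mm of the plunger axis, and both views agree. I'll release the handle and rise.

carry_out(deltas="0 0 0 0 0 0; 0 0 0 0 0 0; 0 0 0 0 0 0; 0 0 0 0 0 0", grip=140)

```text
t: 17.12
position: [0.4981, -0.1921, 0.0255]
ee_rot: [-0.0, 0.725, 0.689, -0.0]
contact_force: [0.2, -0.4, -0.1]
opening: 0.454
```

carry_out(deltas="0 0 -1 0 0 0; 0 0 -2.5 0 0 0; 0 0 -3.5 0 0 0; 0 0 -3.5 0 0 0; 0 -0.5 -3.5 0 0 0; 0 -0.5 -3.5 0 0 0; 0 0 -3.5 0 0 0; 0 0 -3 0 0 0; 0 0 -1.5 0 0 0; 0 0 0 0 0 0")

```text
t: 18.38
position: [0.4884, -0.1916, 0.2814]
ee_rot: [0.001, 0.724, 0.689, 0.0]
contact_force: [1.2, -0.2, -0.2]
opening: 0.453
```

Run:
```python
from h import *
st()
s=camera("side");t=camera("top"); cv2.imwrite("pics/s11f.png",s); cv2.imwrite("pics/t11f.png",t)
crop(s,280,200,200,200,3,"pics/s11.png",10);crop(s,350,305,60,50,12,"pics/s11z.png",5)
crop(t,395,215,80,60,9,"pics/t11.png",5)
```

```text
18.375 [ 0.4884 -0.1916  0.2814] [[0.05, 0.999, 0.002], [0.999, -0.05, -0.001], [-0.001, 0.002, -1.0]] [ 1.1787 -0.2248 -0.1801] 0.4527516488788335 [-0.3767  0.1337  1.7687 -0.      1.2374 -1.8977]
```

View pics/s11.png

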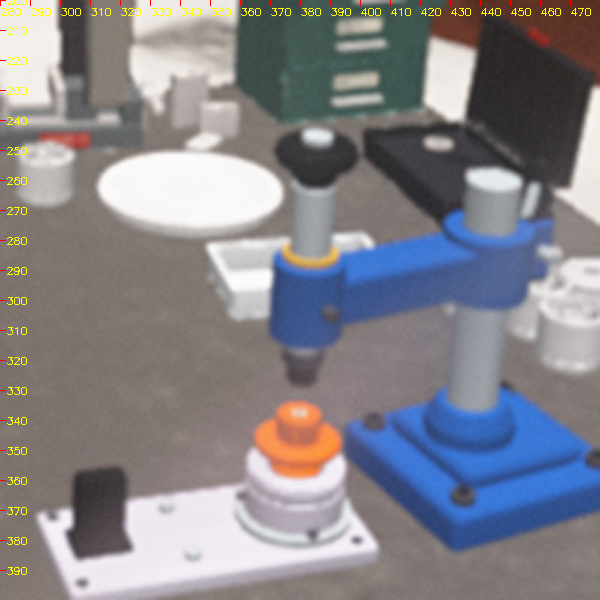

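View pics/s11z.png

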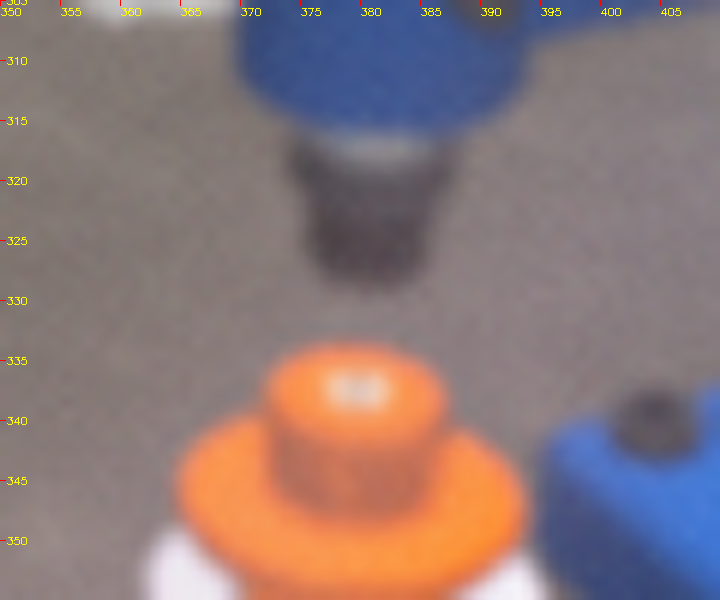

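View pics/t11.png

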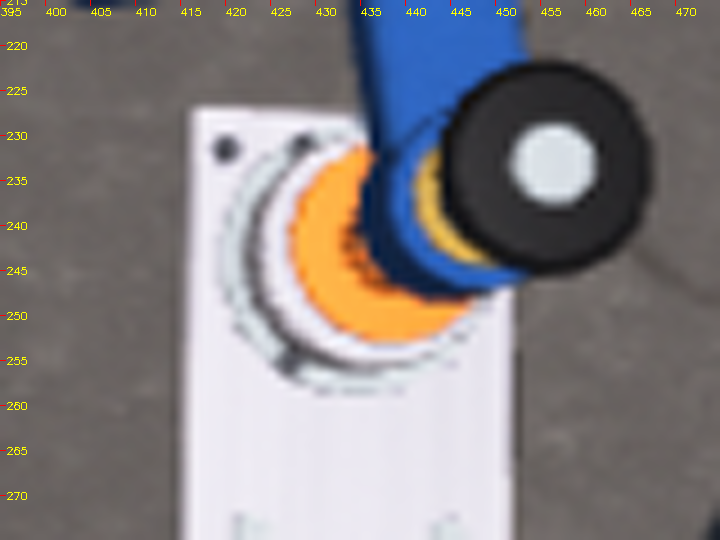

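The pallet stayed put after the release, with the mark at (379,337) in the side view directly under the tip. I'll shut the gripper and move over the knob.

carry_out(deltas="0 0.5 0 0 0 0; 0 1.2 0 0 0 0; 0 2 0 0 0 0; 0.1 2.2 0 0 0 0; 0.1 2.2 0 0 0 0; 0.1 2 0 0 0 0; 0 1.4 0 0 0 0; 0 0.7 0 0 0 0; 0 0.3 0 0 0 0; 0 0 0 0 0 0", grip=255)

```text
t: 19.73
position: [0.6129, -0.1948, 0.2806]
ee_rot: [-0.0, 0.725, 0.689, -0.0]
contact_force: [-0.9, -0.1, 0.4]
opening: 0.006
```

carry_out(deltas="0 0 1 0 0 0; 0 0 1 0 0 0; 0 0 0.8 0 0 0; 0 0 0.4 0 0 0; 0 0 0 0 0 0; 0 0 0 0 0 0")

```text
t: 20.48
position: [0.6133, -0.1948, 0.2489]
ee_rot: [0.0, 0.724, 0.689, 0.0]
contact_force: [-0.3, -0.4, -0.2]
opening: 0.003
```

Run:
```python
from h import *
st()
s=camera("side")
crop(s,330,170,120,120,5,"pics/s12.png",10)
```

```text
20.475 [ 0.6133 -0.1948  0.2489] [[0.05, 0.999, 0.0], [0.999, -0.05, -0.0], [-0.0, 0.0, -1.0]] [-0.2957 -0.4454 -0.1807] 0.002882492398623575 [-0.3098  0.3528  1.5554 -0.      1.2329 -1.8308]
```

View pics/s12.png

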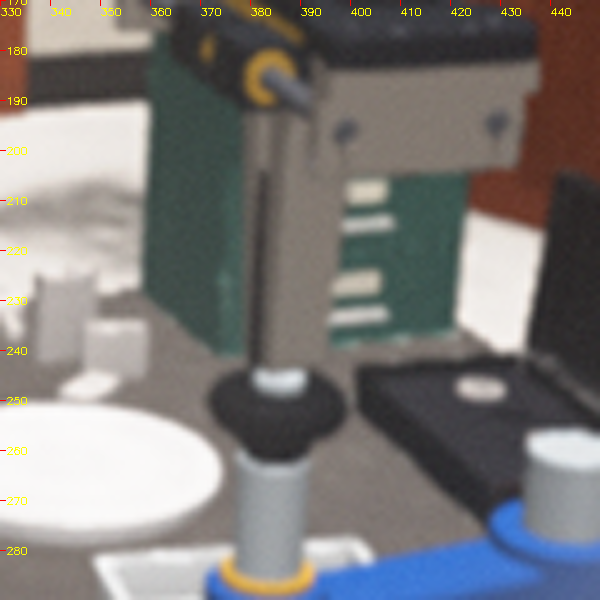

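The shut fingertips are centred above the knob's white disc at (385,245). I'll press down in small steps.

carry_out(deltas="0 0 0.4 0 0 0; 0 0 0.4 0 0 0; 0 0 0.4 0 0 0; 0 0 0.4 0 0 0; 0 0 0.4 0 0 0; 0 0 0.3 0 0 0; 0 0 0.1 0 0 0; 0 0 0 0 0 0; 0 0 0 0 0 0")

```text
t: 21.65
position: [0.6135, -0.1948, 0.2251]
ee_rot: [0.0, 0.724, 0.689, 0.0]
contact_force: [1.6, -0.6, 5.9]
opening: 0.004
```

Run:
```python
from h import *
st()
s=camera("side")
crop(s,340,220,100,150,5,"pics/s13.png",10)
```

```text
21.65 [ 0.6135 -0.1948  0.2251] [[0.05, 0.999, 0.001], [0.999, -0.05, -0.0], [-0.0, 0.001, -1.0]] [ 1.5729 -0.5605  5.8571] 0.0037075891978406938 [-0.3098  0.3722  1.5811 -0.      1.1873 -1.8308]
```

View pics/s13.png

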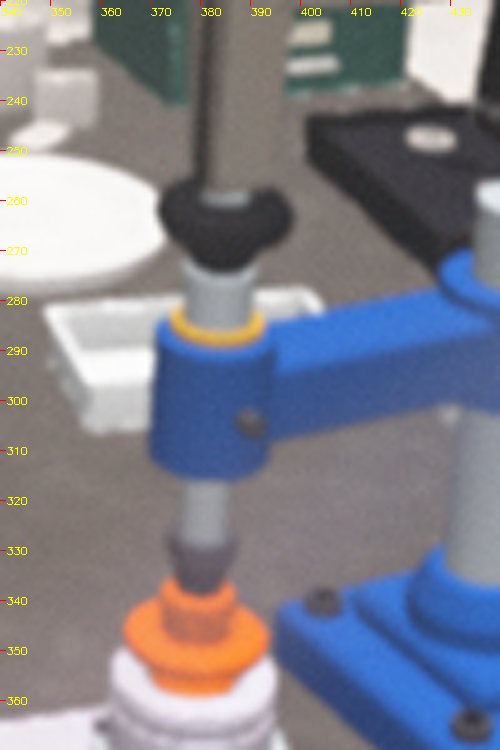

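The tip is centred just above the cap's boss (tip at (379,337)). I'll carry on slowly through the snap.

carry_out(deltas="0 0 0.1 0 0 0; 0 0 0.1 0 0 0; 0 0 0.1 0 0 0; 0 0 0.1 0 0 0; 0 0 0.1 0 0 0; 0 0 0.1 0 0 0")

```text
t: 22.45
position: [0.6136, -0.1949, 0.221]
ee_rot: [0.001, 0.725, 0.689, 0.0]
contact_force: [-2.8, 0.7, 16.6]
opening: 0.003
```

carry_out(deltas="0 0 0.1 0 0 0; 0 0 0.1 0 0 0; 0 0 0.1 0 0 0; 0 0 0 0 0 0")

```text
t: 22.95
position: [0.6132, -0.1947, 0.2154]
ee_rot: [-0.0, 0.724, 0.689, -0.0]
contact_force: [1.9, -0.9, 3.2]
opening: 0.002
```

carry_out(deltas="0 0 0.1 0 0 0; 0 0 0.1 0 0 0; 0 0 0.1 0 0 0; 0 0 0 0 0 0")

```text
t: 23.45
position: [0.6134, -0.1948, 0.2149]
ee_rot: [0.001, 0.724, 0.689, 0.0]
contact_force: [-3.2, 1.4, 19.4]
opening: 0.005
```

The force dropped from 16.6 N to 3.2 N (the click) and then rose against something solid. I'll look at whether the flange is flush.

Run:
```python
from h import *
st()
s=camera("side"); cv2.imwrite("pics/s14f.png",s)
crop(s,345,310,75,70,10,"pics/s14.png",5)
st()
```

```text
23.45 [ 0.6134 -0.1948  0.2149] [[0.05, 0.999, 0.001], [0.999, -0.05, -0.0], [-0.0, 0.001, -1.0]] [-3.1636  1.4461 19.3942] 0.004682510043095097 [-0.3098  0.3806  1.592   0.      1.1676 -1.8308]
23.5 [ 0.6134 -0.1948  0.2149] [[0.05, 0.999, 0.001], [0.999, -0.05, -0.0], [-0.0, 0.001, -1.0]] [-3.4247  1.9899 19.5856] 0.0035993709726002995 [-0.3098  0.3805  1.592  -0.      1.1676 -1.8308]
```

View pics/s14.png

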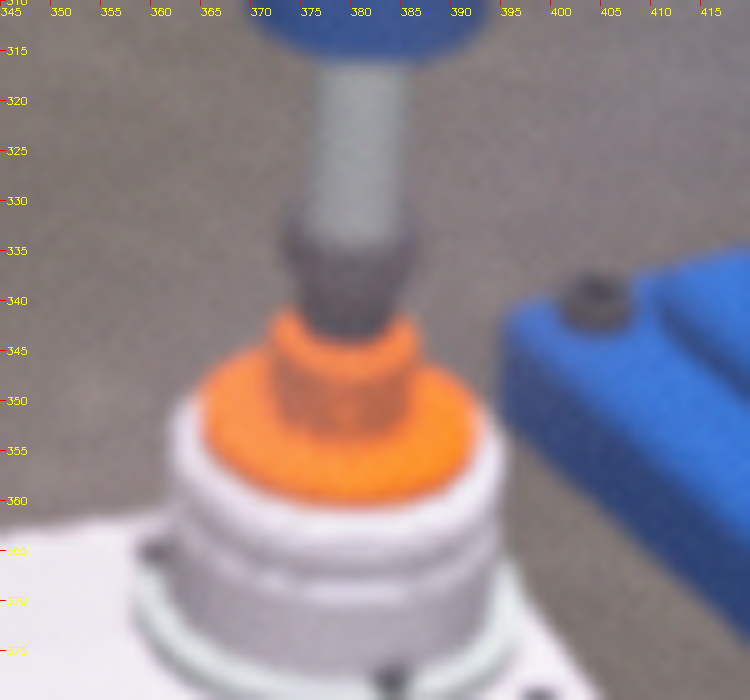

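The flange sits on the rim with no neck showing. The tip moved 15.1 px, about 28.7 mm of travel, against the expected 29 mm for a seated cap. I'll push slightly firmer and hold.

carry_out(deltas="0 0 0.1 0 0 0; 0 0 0 0 0 0; 0 0 0 0 0 0; 0 0 0 0 0 0; 0 0 0 0 0 0; 0 0 0 0 0 0; 0 0 0 0 0 0; 0 0 0 0 0 0")

```text
t: 24.5
position: [0.6134, -0.1948, 0.2148]
ee_rot: [0.001, 0.724, 0.689, 0.0]
contact_force: [-5.3, 1.7, 25.5]
opening: 0.004
```

Run:
```python
from h import *
st()
s=camera("side"); t=camera("top"); cv2.imwrite("pics/s15.png",s)
cv2.imwrite("pics/t15.png",t)
o=get_obs(); print(o['contact_force'],o['torque'])
```

```text
24.5 [ 0.6134 -0.1948  0.2148] [[0.05, 0.999, 0.002], [0.999, -0.05, -0.001], [-0.0, 0.002, -1.0]] [-5.3447  1.7294 25.4992] 0.003623816708233247 [-0.3098  0.3805  1.5925 -0.      1.1668 -1.8308]
[-5.0353  2.1777 25.4317] [0.362  1.0467 0.0184]
```

View pics/s15.png

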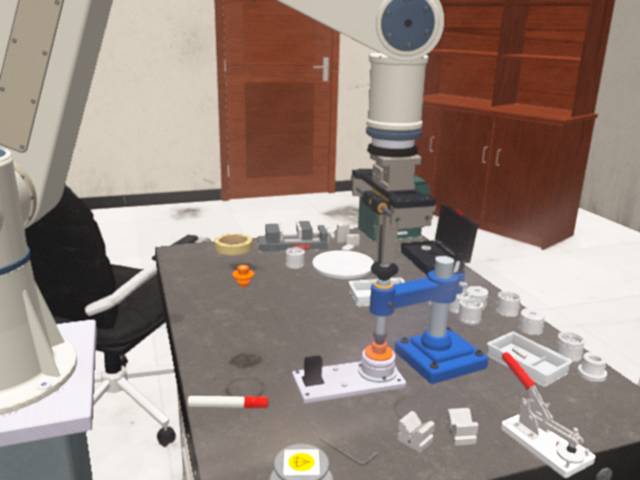

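The force holds steady at about 25 N with the knob fully down. The tray at (375,290), the aluminium part at (295,258) and the second cap at (243,273) are where they started. I'll hand in.

```bash
python3 -c "
from rig import *
print(hand_in()); print(get_obs()['t'])"
```

```text
the job is handed in; nothing more can be done
None
the job is handed in; nothing more can be done
```

The cap is snapped into the housing, and I handed the job in at about 24.6 s with the arm still holding the plunger down on it. I took the cap farthest to the robot's left, stood it loose in the bore and let go. I then slid the pallet by its handle until the mark was about 1 mm from the plunger axis by both cameras, and pressed the knob.

**What the last checks showed:**
- **Click:** the push rose to 16.6 N, dropped to 3.2 N, then rose again against something solid.
- **Seating:** the flange sits flush on the rim in the side view. The tip moved about 28.7 mm by camera, against the 29 mm expected for a seated cap.
- **Hold:** the push stayed at about 25 N down, with up to 5 N sideways.
- **Left alone:** the tray, the loose aluminium part and the other cap show no visible movement in the side view.

**What disagreed:**
- **Knob height:** from the tool position the knob went down about 26.7 mm, roughly 2 mm less than the camera shows. I went by the camera and the force.
- **Side camera:** it read about 1–2 px low throughout.
- **Pallet slide:** the pallet trailed the gripper by about 2–3 mm, which I corrected from the pictures.

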